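# Box up the ratchet hand lift and across to the shelf

## Robot

A 6-joint arm with a two-finger parallel gripper is mounted at the origin on the work surface. World frame = base frame: x ahead of the robot, y to its left, z up, the work surface at z = 0. Lengths are in m, angles in degrees, forces in N, time in s.
With the tool pointing down it reaches from about 0.35 to 0.85 m from the base axis. Payload 8.1 kg.
Tool frame: the origin (TCP) lies on the centre line of the jaws, within the pads' length; the fingertips stand 8 mm ahead of it and the grasp point (between the pads) lies 11 mm behind it (ctrl.tip_reach is the distance from the TCP to the fingertips, in m); y points along the fingers, z is the direction in which the jaws open and shut, and the axes are right-handed (so a half turn about y gives the same grasp; the last joint's range is limited). The gripper opens to 93 mm and grips with 3 to 60 N. Pads are 15 mm wide; open, the fingers measure 128 mm over their backs; the gripper's body (75 mm by 188 mm) begins 65 mm behind the grasp point.
Start: joints at [61.799, 7.471, 85.268, -0, 87.261, -4.893], TCP at [0.237, 0.551, 0.227] pointing down, gripper open.
Joint ranges: [-169.43, 169.43], [-51.17, 129.36], [1.28, 143.12], [-76.62, 256.62], [0, 156.53], [-152.29, 152.29]. Speed limits (degrees/s): [136.94, 136.94, 159.86, 180, 180, 180].

## Interface

Orientations are given as [roll, pitch, yaw] about the fixed x, y, z axes, in that order (R = Rz(yaw) Ry(pitch) Rx(roll)).
In Python, from workcell import ctrl gives the robot as it stands. The module is installed in compiled form; this text tells all that it offers.
- The arm moves only by the tool apply_moves, never from a script. Its argument "deltas" is a list of rows, each a list of 2 entries, a list of its own where there are three numbers: the shift along the tool's x, y, z in m, then the turn about the tool's y in rad. A call has 1 to 20 rows; each row is the pose to reach, as a shift and turn from the pose measured when the call began, along the tool's axes at that moment; what a row does not reach only later rows make up. A row lasts 1/10 s, in which the tool goes at most 50 mm and 8.59 degrees, less where a joint would pass 70% of its speed; a pose out of reach is approached as far as the arm can. A call with a gripper value outside its range is refused whole. "fingers" is the opening, from -1 (shut) to 1 (fully open), set as the call begins (left out, the last holds). The fingers move at their own pace and stop on an object; "force" is the grip in N (left out, the last holds). Time passes only in rows, so rows that repeat a pose let the fingers close. It gives the time, the measured TCP pose, the force and the opening at its end, in the units of the state.
- ctrl.get_state(): the state, without advancing time (a new reading comes with each control period).
- ctrl.read_camera(name): name is "scene" or "top" or "wrist"; returns a dict with "img" (400x640x3 uint8, blue, green, red), "fovy" (degrees; the focal length in pixels is half the picture's height over the tangent of half this angle, whatever the lens; pixels are square), "cx", "cy" (the principal point, pixels), "R" (3x3) and "t" (3): a world point X has camera coordinates R X + t. Camera axes: x right, y down, z forward; pixel columns grow to the right and rows downward; lengths in m; the calibration is good to about 2 mm. A picture is of the moment at which its call begins. There is no depth.
- ctrl.sign_off(): hands the job in, once; it reports no verdict.
The state is a dict: "t": time; "q": joint angles; "joint_vel": joint speeds; "joint_efforts": joint torques, N m; "tcp_pos": TCP position; "eef_rot": TCP orientation; "force": force on the tool from outside, world axes, zero at the start; "moment": the same for the moment, N m; "finger_gap": opening from 0.0 (shut) to 1.0 (fully open).
Only numpy, scipy, OpenCV 4.12 (cv2) and the standard library are available. Lean on these libraries where they do the work, as an engineer would, in place of code of your own. Each camera call takes 0.05 s, during which the arm holds its last target.

## Task

Pull the hand lift up by its blue handle, notch by notch, until its platform is level with the little wooden shelf or less than one notch above it, and let the load settle softly onto the pawl. Slide the stock box across until it sits firmly pressed against the yellow end stop. Then hold down the red pawl lever until the empty platform has sunk all the way to its base, let go, and force nothing: neither the lift nor the box may feel a hard shove, and the mug, jar and soap bottle stay where they are.

Things in the scene. Friction and masses are not known exactly. Their poses are not given: they have to be found in the camera images.
- lift: Hand lift, fixed: grey base plate, guide post 155 mm high (centre x = 96, y = 0, 20 x 60 mm). Origin: on the counter under the platform's centre; z up, y towards the wooden shelf, x from the handle to the post. The toothed rail beside the post (x 63 to 81, y -16 to 10 mm) rises with the platform; its top starts 130 mm up.
- carriage (a joint): Platform with rail and handle, 0.45 kg, slides straight up: 0 m on its base (start), top end 0.104 (never force it there). Notch every 12 mm: it can rest on the pawl at 0.012 to 0.096 (within 1 mm). Damping 60 N per m/s. Pull with box: 9 to 12 N, up to 10 N more at each tooth. Let go loaded 2 mm above a notch it drops too fast (over 0.12 m/s); empty, with the pawl lifted, it sinks at 0.05 to 0.09 m/s.
- platform_top (a point): Centre of the platform's upper face, 35 mm above the counter at the start; axes as the lift's. Aluminium, 110 mm long (y), 108 mm clear between a front and a back rim 12 mm high (x); open at both ends in y. 5 mm gap to the shelf.
- handle (a point): Grasp point on the blue upright handle, part of the platform, 90 mm before its centre: 14 mm (lift x) by 22 mm (lift y), 85 mm high, top 20 mm above this point and 81 mm above the platform's face. 33 mm from its back to the box. Grasp across the 22 mm, along lift y, from above.
- pawl: Sprung pawl with its lever, hinged on the lift; origin at its pivot, 80 mm above the counter, hinge along lift x. It turns 0.4 rad to a hard stop and clears the teeth from about 0.17 rad. On the lever pad the spring takes 1.5 N to start, 3.5 N at the stop, and up to 1.5 N more while the empty platform rests on it. Springs back when let go. Over 25 N on it, platform's weight included, is too much.
- lever_pad (a point): Centre of the top of the red thumb pad (24 x 28 mm) on the pawl lever's free end, on the lift's side away from the shelf, 90 mm above the counter, 80 mm from the pivot. Pressed straight down by 14 to 28 mm (20 is right) it lifts the pawl off the teeth. Stand the gripper's wide side along lift x here, clear of the rail.
- ledge_edge (a point): Middle of the shelf's edge next to the platform, at its upper face; axes as the lift's, y along the shelf to the end stop, whose face is 113 mm from this point. The shelf is fixed, its height differs each time (85 to 117 mm above the counter). 120 mm clear between two side rims 12 mm high (x).
- end_stop: Yellow fixed board across the shelf's far end, 35 mm higher than the shelf's face. Its origin is not on the board but 85 mm below the shelf's face, under the platform; the board's near face is 113 mm beyond point ledge_edge along y.
- stock_box: Closed cardboard box with a green band, 100 x 100 x 60 mm, 0.4 to 0.62 kg, standing on the platform; origin: centre of its underside, z up. Too wide to grasp: push low on the face away from the shelf, 1 to 5 N; over 20 N is too much. Against the stop its centre is 63 mm beyond point ledge_edge; then press with about 5 N more.
- mug: Bystander: blue mug, 76 mm wide, 85 mm high; origin under its centre.
- jar: Bystander: amber jar, 68 mm wide, 90 mm high; origin under its centre.
- soap: Bystander: blue soap bottle, 60 mm wide, 190 mm high; origin under its centre.
There are look-alikes about, which are no part of the job. Leave any purple look-alike of the stock_box alone.

How it is judged:
By the outcome, as a careful person would: the job done as asked, in the order asked, and still so for the second after the job is handed in, with the robot touching nothing.
It also fails if it takes over 72 s, if anything falls off the work surface, if the arm or the gripper's body presses on something with over 40 N, if the wrist force passes 120 N, or if a joint passes its speed limit or range.

## Working session

There is one attempt and no reset: what is moved stays moved. The work goes in short steps, Python scripts to look and compute and a tool call to move; the robot and the scene stay as the last step left them, time stands still between calls to the robot, and variables do not carry over. Pictures are saved under pics/ and viewed, and the job is handed in when it is done.

Besides the shell and the picture viewer there is one more tool, called after "Request:" as name(argument=value, ...) on one line, values as JSON. apply_moves: Moves the arm, as the interface text tells. Its arguments: {"type":"object","properties":{"deltas":{"type":"array"},"fingers":{"type":"number"},"force":{"type":"number"}},"required":["deltas"]}

```bash
mkdir -p pics; cat > h.py <<'E'
import numpy as np, cv2, pickle
from workcell import ctrl
def snap(name,fn):
    d=ctrl.read_camera(name); cv2.imwrite('pics/'+fn+'.png',d['img']); pickle.dump(d,open('pics/'+fn+'.pkl','wb')); return d
def load(fn): return pickle.load(open('pics/'+fn+'.pkl','rb'))
def f(d): return d['img'].shape[0]/2/np.tan(np.radians(d['fovy']/2))
def ray(d,u,v):
    R=np.array(d['R']);t=np.array(d['t']); c=-R.T@t
    r=R.T@np.array([(u-d['cx'])/f(d),(v-d['cy'])/f(d),1]); return c,r
def atz(d,u,v,z):
    c,r=ray(d,u,v); return c+r*(z-c[2])/r[2]
def proj(d,X):
    p=np.array(d['R'])@np.array(X)+np.array(d['t']); return p[:2]/p[2]*f(d)+[d['cx'],d['cy']]
def tri(obs):
    A=np.zeros((3,3));b=np.zeros(3)
    for d,u,v in obs:
        c,r=ray(d,u,v); r=r/np.linalg.norm(r); P=np.eye(3)-np.outer(r,r); A+=P;b+=P@c
    return np.linalg.solve(A,b)
E
python3 - <<'E'
from h import *
for n in ['scene','top','wrist']:
    d=snap(n,n+'0'); print(n,d['fovy'],-np.array(d['R']).T@np.array(d['t']))
print(ctrl.get_state(), ctrl.tip_reach)
E
```

```text
scene 44.51722457994667 [1.14332432 0.48062143 1.05898212]
top 54.87859775331821 [0.38645155 0.01938897 1.15189635]
wrist 65.5246594197522 [0.16105121 0.58414038 0.38508273]
{'t': 0.15, 'q': array([ 6.17986887e+01,  7.50523470e+00,  8.53158930e+01, -1.13866559e-03,
        8.72595763e+01, -4.89379895e+00]), 'joint_vel': array([ 0.00501924, -0.00452092, -0.13169026, -0.0811017 , -0.0209165 ,
       -0.01384053]), 'joint_efforts': array([ 9.20513594e-04, -5.60475004e+01, -4.92336988e+01,  7.68824480e-02,
        3.03732615e-02, -1.23278683e-04]), 'tcp_pos': array([0.23719236, 0.55066557, 0.22581864]), 'eef_rot': array([-9.00805069e+01,  5.75164586e-03, -2.33074612e+01]), 'force': array([0.1835164 , 0.9171022 , 0.20850686]), 'moment': array([-0.00505212, -0.01853172, -0.01649645]), 'finger_gap': 0.9957958284910672} 0.008
```

View pics/scene0.png

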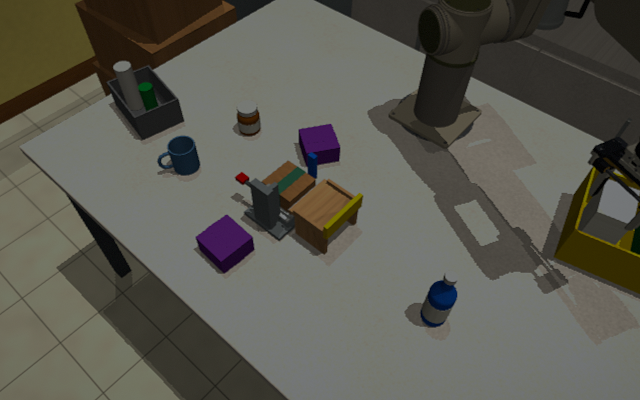

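View pics/top0.png

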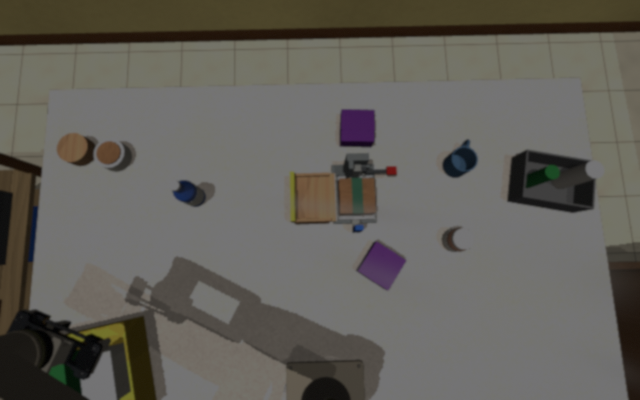

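View pics/wrist0.png

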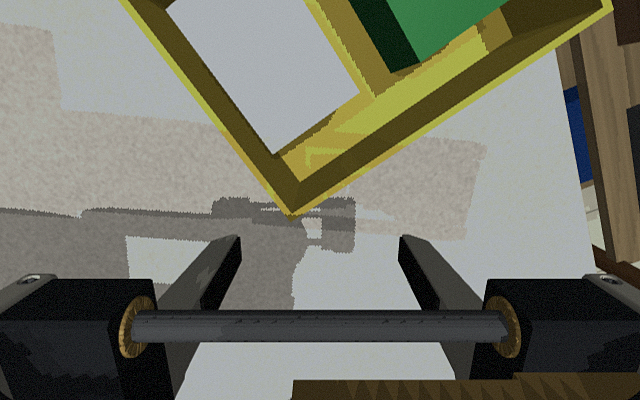

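```bash
python3 - <<'E'
from h import *
a=load('top0')['img'][90:300,280:480]; a=cv2.convertScaleAbs(cv2.resize(a,None,fx=3.8,fy=2.85*0+2.85,interpolation=cv2.INTER_CUBIC) if 0 else cv2.resize(a[20:165],None,fx=4,fy=4,interpolation=cv2.INTER_CUBIC),alpha=1.6)
cv2.imwrite('pics/c1.png',a)
a=load('scene0')['img'][140:270,190:375]; cv2.imwrite('pics/c2.png',cv2.convertScaleAbs(cv2.resize(a,None,fx=4.2,fy=4.2,interpolation=cv2.INTER_CUBIC),alpha=1.6))
E
```

```text
(no output)
```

View pics/c1.png

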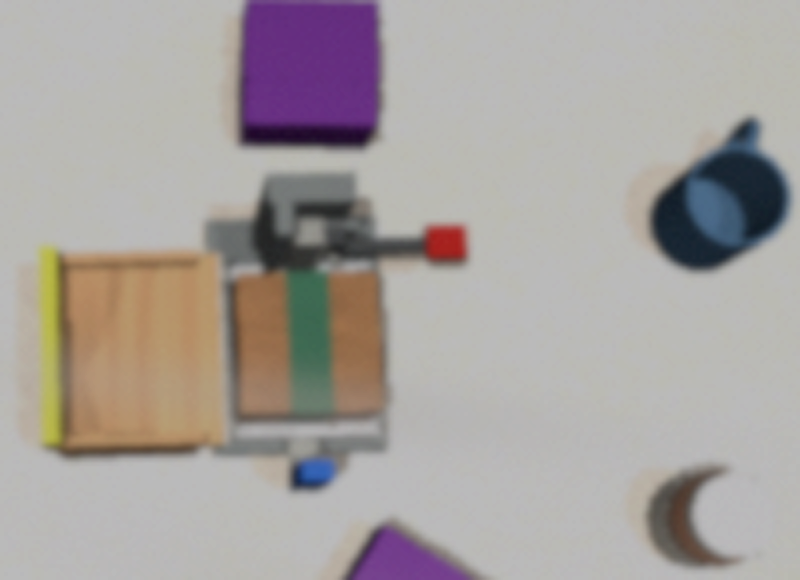

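View pics/c2.png

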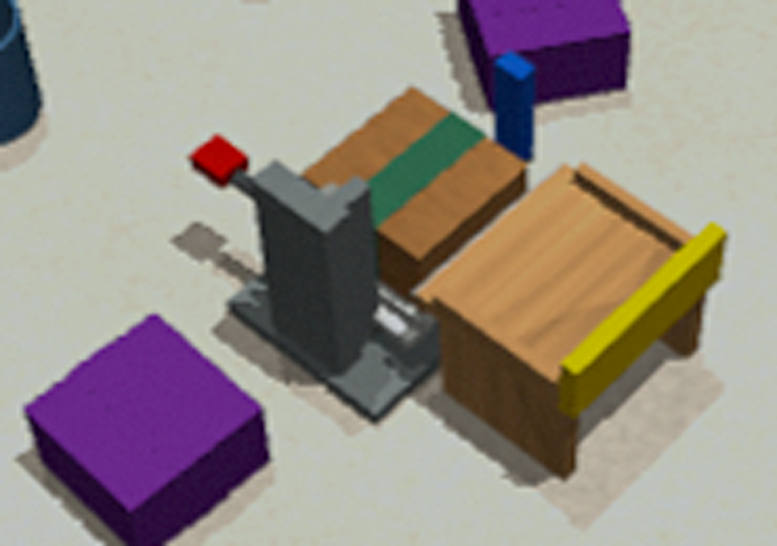

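```bash
cat > fit.py <<'E'
from h import *
from scipy.optimize import least_squares
T=load('top0');S=load('scene0')
t=lambda u,v:(T,u/4+280-.4,v/4+110-.4)
s=lambda u,v:(S,u/4.2+190-.4,v/4.2+140-.4)
print('handle',tri([t(315,470),s(515,66)]));print('pad',tri([t(446,244),s(220,160)]))
for n,z,pts in [('boxtop',.095,[(237,272),(381,272),(384,415),(237,415)])]:
    for p in pts: print(n,atz(*t(*p),z))
for p in [(412,88),(525,175),(418,262),]: print('boxtop s',atz(*s(*p),.095))
# (lift xyz fn of h, obs)
h0=.1
obs=[(lambda h:(-.09,0,.116),[t(315,470),s(515,66)],1),
 (lambda h:(-.097,-.011,.116),[s(517,53)],1),
 (lambda h:(None,),[],1)]
E
python3 fit.py
```

```text
handle [ 0.4733628  -0.10142927  0.11545385]
pad [ 0.63406246 -0.20511544  0.08374696]
boxtop [ 0.61517174 -0.05492362  0.095     ]
boxtop [ 0.61255131 -0.15597898  0.095     ]
boxtop [ 0.51157871 -0.15283751  0.095     ]
boxtop [ 0.51426814 -0.0512414   0.095     ]
boxtop s [ 0.51708425 -0.15041933  0.095     ]
boxtop s [ 0.52338323 -0.04930507  0.095     ]
boxtop s [ 0.61659338 -0.05195178  0.095     ]
```

Request:
apply_moves(deltas=[[[0.02, -0.004, -0.018], -0.015], [[0.05, -0.008, -0.045], -0.04], [[0.085, -0.015, -0.077], -0.07], [[0.12, -0.02, -0.107], -0.1], [[0.155, -0.025, -0.139], -0.12], [[0.19, -0.03, -0.17], -0.15], [[0.225, -0.035, -0.2], -0.18], [[0.26, -0.04, -0.232], -0.2], [[0.295, -0.045, -0.264], -0.23], [[0.33, -0.05, -0.295], -0.26], [[0.365, -0.055, -0.326], -0.28], [[0.4, -0.06, -0.358], -0.31], [[0.435, -0.065, -0.389], -0.33], [[0.465, -0.07, -0.416], -0.35], [[0.485, -0.07, -0.434], -0.37], [[0.497, -0.07, -0.445], -0.38], [[0.502, -0.07, -0.449], -0.38], [[0.502, -0.07, -0.449], -0.38]], fingers=0.0)

```text
t: 1.95
tcp_pos: [0.5205, -0.0606, 0.2959]
eef_rot: [-90.1, 0.1, -1.6]
force: [-0.4, -0.6, -0.8]
finger_gap: 0.502
```

```bash
python3 - <<'E'
from h import *
d=snap('wrist','w1')
cv2.imwrite('pics/w1b.png',cv2.convertScaleAbs(cv2.resize(d['img'],(800,500),interpolation=cv2.INTER_CUBIC),alpha=1.3))
s=ctrl.get_state();print(s['t'],s['tcp_pos'],s['eef_rot'],s['q'],s['force'])
for n,X in [('handle',(.473,-.102,.116)),('pad',(.634,-.205,.09))]: print(n,proj(d,X)*1.25)
E
```

```text
2.0 [ 0.52037402 -0.05986059  0.29608572] [-9.00467273e+01  7.92940695e-02 -1.56629296e+00] [-1.21286509e+01 -5.39053585e+00  9.11000123e+01 -6.06460873e-02
  9.43599063e+01 -1.00566964e+02] [-0.24158875  0.61405758 -0.48565794]
handle [349.59088752 169.61976358]
pad [265.07993269 324.83794174]
```

View pics/w1b.png

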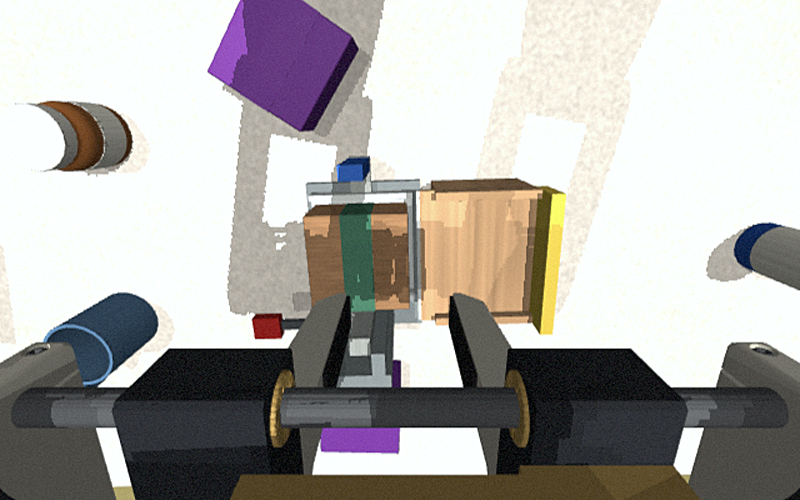

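```bash
python3 - <<'E'
from h import *
d=load('w1')
a=d['img'][115:285,190:460]; cv2.imwrite('pics/w1c.png',cv2.resize(a,None,fx=2.95,fy=2.95,interpolation=cv2.INTER_CUBIC))
E
```

```text
(no output)
```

View pics/w1c.png

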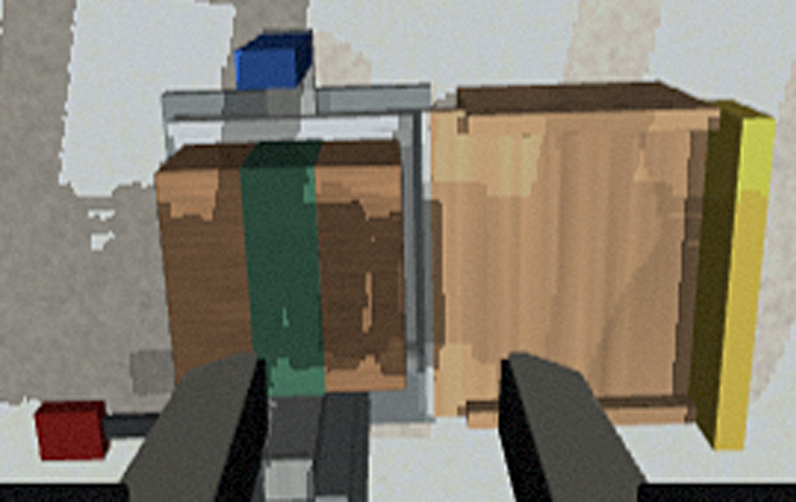

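```bash
cat > fit.py <<'E'
from h import *
from scipy.optimize import least_squares
T=load('top0');S=load('scene0');W=load('w1')
t=lambda u,v:(T,u/4+280-.4,v/4+110-.4)
s=lambda u,v:(S,u/4.2+190-.4,v/4.2+140-.4)
w=lambda u,v:(W,u/2.95+190-.3,v/2.95+115-.3)
def rep(n,o):
    X=tri(o); print(n,X.round(4),[ (proj(d,X)-[u,v]).round(1).tolist() for d,u,v in o])
rep('handle',[t(315,470),s(515,66),w(268,69)])
rep('pad',[t(446,244),s(220,160),w(72,430)])
rep('board-x',[t(45,446),s(725,232),w(773,118)])
rep('board+x',[t(41,247),s(577,372),w(742,448)])
rep('box --',[s(412,88),w(157,172),t(384,415)])
rep('box -+',[s(525,175),w(404,165),t(237,415)])
rep('box ++',[s(418,262),w(405,388),t(237,272)])
E
python3 fit.py
```

```text
handle [ 0.4743 -0.1011  0.1166] [[0.0, -0.5], [0.0, -0.0], [0.0, -1.1]]
pad [ 0.6351 -0.2039  0.0865] [[-0.3, -0.6], [-0.1, -0.2], [-0.2, -1.2]]
board-x [0.4956 0.0813 0.1231] [[-0.5, -0.8], [-0.1, -0.3], [-0.8, -1.9]]
board+x [0.6305 0.0816 0.1251] [[-0.5, -0.3], [-0.4, -0.3], [-0.3, -1.0]]
box -- [ 0.5151 -0.1524  0.0924] [[-0.0, -0.1], [-0.7, -2.5], [-0.4, -1.1]]
box -+ [ 0.5176 -0.0523  0.0875] [[0.6, 0.0], [-0.5, -1.2], [0.2, -0.9]]
box ++ [ 0.6159 -0.0539  0.0935] [[-0.3, -0.2], [-0.2, -0.6], [-0.4, -0.1]]
```

```bash
cat >> fit.py <<'E'
print('---')
def yaw(a,b,z,ax):
    p=atz(*a,z)-atz(*b,z); an=np.degrees(np.arctan2(p[1],p[0])); return round(an-ax,2)
print('rim w',yaw(w(430,88),w(163,95),.047,90),'box w',yaw(w(404,165),w(157,172),.095,90),
 'rim t', yaw(t(215,452),t(385,450),.035,90),'box t',yaw(t(237,415),t(384,415),.095,90),
 'handle w',yaw(w(300,86),w(237,88),.116,90),'board w',yaw(w(742,448),w(773,118),.127,0),'board t',yaw(t(41,247),t(45,446),.127,0), 'shelf t',yaw(t(60,447),t(205,445),.105,90),'shelf side w',yaw(w(718,108),w(432,108),.105,90))
E
python3 fit.py|sed -n '/---/,$p'
python3 - <<'E'
from h import *
d=load('top0')
a=d['img'][160:235,280:410];cv2.imwrite('pics/c3.png',cv2.convertScaleAbs(cv2.resize(a,None,fx=6,fy=6,interpolation=cv2.INTER_CUBIC),alpha=1.7))
d=load('scene0')
a=d['img'][150:250,250:370];cv2.imwrite('pics/c4.png',cv2.convertScaleAbs(cv2.resize(a,None,fx=6,fy=6,interpolation=cv2.INTER_CUBIC),alpha=1.7))
E
```

```text
---
rim w -0.15 box w 0.02 rim t -0.85 box t -1.52 handle w 0.16 board w 0.25 board t 0.21 shelf t -0.73 shelf side w -1.64
```

View pics/c3.png

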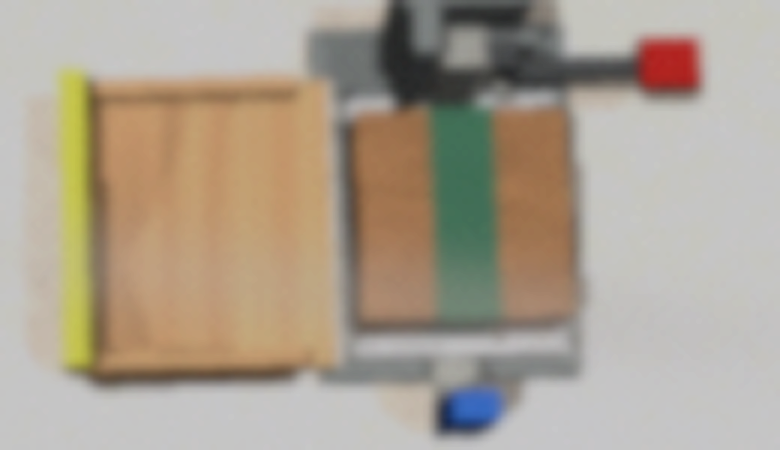

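View pics/c4.png

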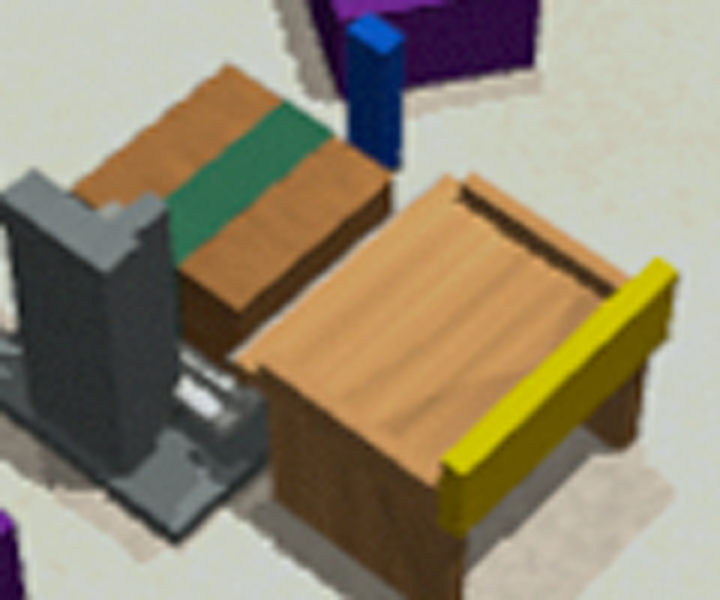

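```bash
cat > ba.py <<'E'
from h import *
from scipy.optimize import least_squares
T=load('top0');S=load('scene0');W=load('w1')
t=lambda u,v:(0,u/6+280-.42,v/6+160-.42)
s=lambda u,v:(1,u/6+250-.42,v/6+150-.42)
s2=lambda u,v:(1,u/4.2+190-.4,v/4.2+140-.4)
w=lambda u,v:(2,u/2.95+190-.33,v/2.95+115-.33)
C=[T,S,W]
def model(p):
    X,Y,yw,h,bx,by,byw,px,py,a,b=p[:11]
    R=lambda q:np.array([[np.cos(q),-np.sin(q)],[np.sin(q),np.cos(q)]])
    L=lambda x,y,z:np.r_[R(yw)@[x,y]+[X,Y],z]
    B=lambda x,y:np.r_[R(byw)@[x,y]+[bx,by],.095]
    e=.05
    return [(L(-.09,0,.116),[t(475,407),s(377,33),w(268,69)]),
     (np.r_[px,py,.09],[t(669,63),s2(220,160),w(72,430)]),
     (B(-e,-e),[s(228,65),w(157,172),t(577,325)]),(B(-e,e),[s(392,180),w(404,165),t(357,325)]),
     (B(e,e),[s(238,308),w(405,388),t(357,112)]),(B(e,-e),[t(572,110)]),
     (L(-a,.173+b,h+.035),[t(66,368),s(677,275),w(773,118)]),(L(a,.173+b,h+.035),[t(60,72),s(458,472),w(742,448)]),
     (L(-a,.173,h+.035),[s(660,262),w(740,118)]),(L(a,.173,h+.035),[s(443,462),w(716,448)])]
def res(p):
    r=[]
    for X,o in model(p):
        for i,u,v in o:
            r+=list((proj(C[i],X)+p[11+2*i:13+2*i]-[u,v]))
    return np.r_[r,p[11:17]/2.0]
p0=np.r_[.565,-.103,0,.09,.565,-.103,0,.635,-.205,.066,.012,np.zeros(6)]
o=least_squares(res,p0,loss='soft_l1',x_scale=np.r_[np.ones(11)*.01,np.ones(6)]); print(o.x.round(4)); cov=np.linalg.inv(o.jac.T@o.jac); print(np.sqrt(np.diag(cov))[:5].round(4), res(o.x).round(1))
print('yaw',np.degrees(o.x[[2,6]]))
E
python3 ba.py
```

```text
[ 0.5658 -0.1014  0.0023  0.0882  0.567  -0.1029 -0.0131  0.6362 -0.2028
  0.0676  0.0106  0.443   1.4022  0.4455 -0.0669  0.2164 -0.2666]
[0.002  0.002  0.0047 0.0017 0.0022] [ 0.2  0.1 -0.3  0.5 -0.1 -0.   0.   0.7  0.2 -0.7  0.1  0.6  0.3 -0.4
 -0.7 -1.2 -0.  -0.7  0.7 -0.2 -0.  -0.1  0.5 -0.2 -0.4  0.9  0.3  0.9
 -0.3 -0.1 -0.6 -0.2 -0.1 -0.  -0.2 -0.3 -0.  -0.2  0.   0.1  0.6  0.8
 -0.2 -0.2 -0.7 -0.3  1.3  0.1 -0.3  0.  -0.2  0.   0.2  0.7  0.2 -0.
  0.1 -0.1]
yaw [ 0.13369646 -0.75041722]
```

Request:
apply_moves(deltas=[[[-0.012, 0.0, -0.012], -0.01], [[-0.03, 0.0, -0.03], -0.02], [[-0.042, 0.0, -0.042], -0.027], [[-0.044, 0.01, -0.0427], -0.027], [[-0.044, 0.03, -0.0427], -0.027], [[-0.044, 0.06, -0.0427], -0.027], [[-0.044, 0.09, -0.0427], -0.027], [[-0.044, 0.115, -0.0427], -0.027], [[-0.044, 0.135, -0.0427], -0.027], [[-0.044, 0.15, -0.0427], -0.027], [[-0.044, 0.15, -0.0427], -0.027]])

```text
t: 3.1
tcp_pos: [0.4735, -0.1, 0.1434]
eef_rot: [-90.0, 0.3, 0.0]
force: [-0.5, 0.4, -0.1]
finger_gap: 0.501
```

```bash
python3 - <<'E'
from h import *
d=snap('wrist','w2')
cv2.imwrite('pics/w2b.png',cv2.convertScaleAbs(cv2.resize(d['img'],(800,500),interpolation=cv2.INTER_CUBIC),alpha=1.2))
s=ctrl.get_state();print(s['t'],s['tcp_pos'],s['eef_rot'],s['force'])
E
```

```text
3.15 [ 0.47442002 -0.10052185  0.14522095] [-8.99991516e+01  1.88909743e-01  1.81595266e-02] [-0.56255672  0.03885278  1.30762731]
```

View pics/w2b.png

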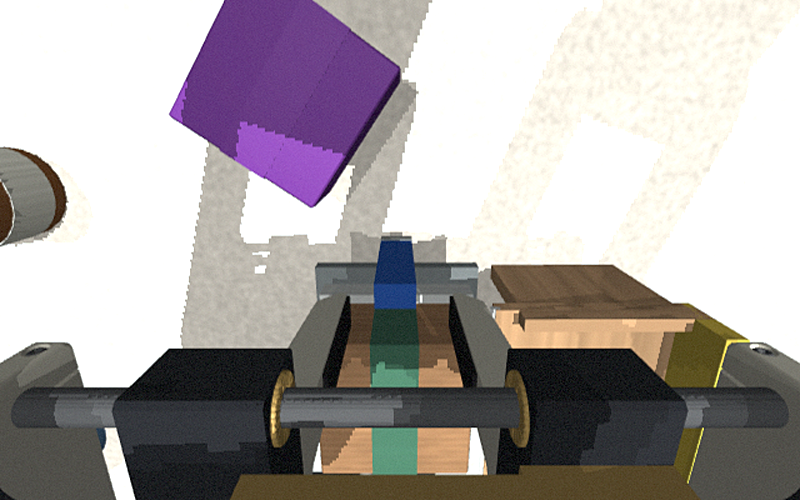

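```bash
python3 - <<'E'
from h import *
d=load('w2')
for u,v in [(374,310),(416,310),(376,283),(414,283)]: print(atz(d,u/1.25,v/1.25,.116))
print(proj(d,[.4744,-.1005,.137])*1.25, d['cx'])
E
```

```text
[ 0.48422621 -0.11322638  0.116     ]
[ 0.48424092 -0.09092224  0.116     ]
[ 0.46877971 -0.11189054  0.116     ]
[ 0.46879112 -0.09215426  0.116     ]
[397.84733726 311.12547937] 319.3866869717275
```

Request:
apply_moves(deltas=[[[0.001, 0.008, -0.001], 0], [[0.0018, 0.022, -0.002], 0], [[0.0018, 0.038, -0.002], 0], [[0.0018, 0.05, -0.002], 0], [[0.0018, 0.058, -0.002], 0], [[0.0018, 0.06, -0.002], 0], [[0.0018, 0.06, -0.002], 0]])

```text
t: 3.85
tcp_pos: [0.4759, -0.1025, 0.085]
eef_rot: [-90.0, 0.2, 0.0]
force: [-0.3, 0.5, 0.6]
finger_gap: 0.501
```

Request:
apply_moves(deltas=[[[0, 0, 0], 0], [[0, 0, 0], 0], [[0, 0, 0], 0], [[0, 0, 0], 0], [[0, 0, 0], 0], [[0, 0, 0], 0]], fingers=-1, force=6)

```text
t: 4.45
tcp_pos: [0.4762, -0.1025, 0.0855]
eef_rot: [-90.0, 0.2, 0.0]
force: [-1.9, 1.8, 4.5]
finger_gap: 0.238
```

Request:
apply_moves(deltas=[[[0, 0, 0], 0], [[0, 0, 0], 0], [[0, 0, 0], 0]], force=45)

```text
t: 4.75
tcp_pos: [0.4763, -0.1025, 0.0855]
eef_rot: [-90.0, 0.2, 0.0]
force: [-0.1, 0.9, 2.4]
finger_gap: 0.235
```

Request:
apply_moves(deltas=[[[0, -0.001, 0], 0], [[0, -0.003, 0], 0], [[0, -0.005, 0], 0], [[0, -0.007, 0], 0], [[0, -0.009, 0], 0], [[0, -0.011, 0], 0], [[0, -0.013, 0], 0], [[0, -0.014, 0], 0]])

```text
t: 5.55
tcp_pos: [0.4762, -0.1024, 0.098]
eef_rot: [-90.0, 0.2, 0.0]
force: [7.6, -1.4, -14.0]
finger_gap: 0.233
```

Request:
apply_moves(deltas=[[[0, -0.0025, 0], 0], [[0, -0.005, 0], 0], [[0, -0.0075, 0], 0], [[0, -0.01, 0], 0], [[0, -0.0125, 0], 0], [[0, -0.015, 0], 0], [[0, -0.0175, 0], 0], [[0, -0.02, 0], 0], [[0, -0.0225, 0], 0], [[0, -0.025, 0], 0], [[0, -0.0275, 0], 0], [[0, -0.03, 0], 0], [[0, -0.0325, 0], 0], [[0, -0.035, 0], 0], [[0, -0.0375, 0], 0], [[0, -0.04, 0], 0], [[0, -0.0425, 0], 0], [[0, -0.0445, 0], 0], [[0, -0.046, 0], 0], [[0, -0.046, 0], 0]])

```text
t: 7.55
tcp_pos: [0.4762, -0.1025, 0.1426]
eef_rot: [-90.0, 0.2, 0.0]
force: [7.0, -2.1, -11.4]
finger_gap: 0.238
```

```bash
python3 - <<'E'
from h import *
d=snap('wrist','w3');s=snap('scene','s3')
cv2.imwrite('pics/w3b.png',cv2.convertScaleAbs(cv2.resize(d['img'],(800,500),interpolation=cv2.INTER_CUBIC),alpha=1.2))
a=s['img'][130:260,220:375];cv2.imwrite('pics/s3c.png',cv2.convertScaleAbs(cv2.resize(a,None,fx=4.6,fy=4.6,interpolation=cv2.INTER_CUBIC),alpha=1.7))
s=ctrl.get_state();print(s['t'],s['tcp_pos'],s['eef_rot'],s['force'])
E
```

```text
7.65 [ 0.47621274 -0.10243079  0.14255155] [-8.99723563e+01  2.06195654e-01  1.07322580e-02] [  7.23992733  -0.33483323 -11.13174469]
```

View pics/w3b.png

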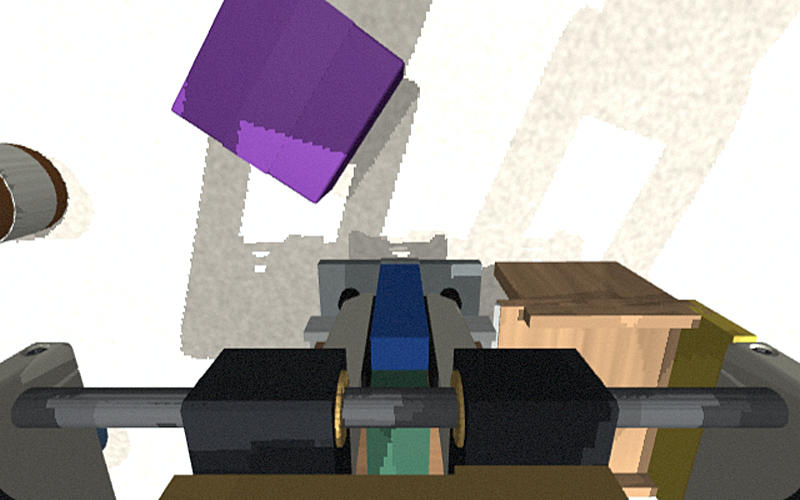

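View pics/s3c.png

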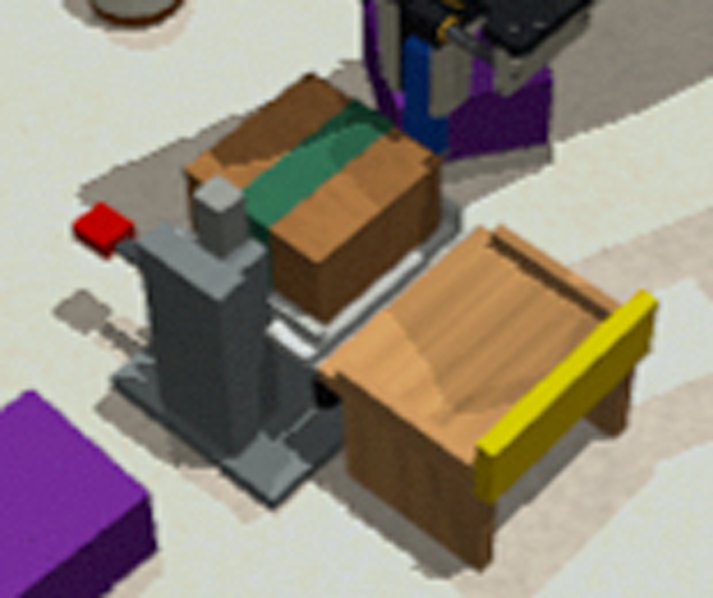

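```bash
python3 - <<'E'
from h import *
s=load('s3'); pj=lambda X:((proj(s,X)+[.45,-.07]-[220,130]+.4)*4.6).round(0)
L=lambda x,y,z:np.array([.5658+x,-.1014+y,z])
for z in(.150,.152,.155): print('box++',z,pj([.567+.0507,-.1029+.0493,z]), 'box+-',pj([.567-.0493,-.1029+.0507,z]))
for h in(.086,.089,.092,.095):
  print(h,'ledge mid',pj(L(0,.06,h)),'-x inner',pj(L(-.06,.06,h)),'+x inner',pj(L(.06,.06,h)),'+x outer',pj(L(.066,.06,h)),'stop base',pj(L(-.06,.173,h)))
for z in (.089,.092,.095): print('plat',z,pj(L(.054,.055,z)),pj(L(-.054,.055,z)))
E
```

```text
box++ 0.15 [315. 268.] box+- [443. 163.]
box++ 0.152 [315. 265.] box+- [443. 161.]
box++ 0.155 [315. 262.] box+- [443. 157.]
0.086 ledge mid [399. 299.] -x inner [470. 237.] +x inner [325. 363.] +x outer [317. 370.] stop base [626. 343.]
0.089 ledge mid [399. 295.] -x inner [470. 234.] +x inner [325. 360.] +x outer [317. 366.] stop base [627. 339.]
0.092 ledge mid [399. 292.] -x inner [470. 230.] +x inner [325. 356.] +x outer [317. 363.] stop base [627. 336.]
0.095 ledge mid [399. 288.] -x inner [470. 227.] +x inner [324. 353.] +x outer [317. 360.] stop base [627. 333.]
plat 0.089 [326. 348.] [456. 235.]
plat 0.092 [325. 345.] [456. 232.]
plat 0.095 [325. 342.] [457. 228.]
```

Request:
apply_moves(deltas=[[[0, -0.0015, 0], 0], [[0, -0.003, 0], 0], [[0, -0.004, 0], 0], [[0, -0.005, 0], 0], [[0, -0.005, 0], 0], [[0, -0.005, 0], 0]])

```text
t: 8.25
tcp_pos: [0.4762, -0.1024, 0.146]
eef_rot: [-90.0, 0.2, 0.0]
force: [7.8, -1.4, -12.7]
finger_gap: 0.234
```

Request:
apply_moves(deltas=[[[0, -0.002, 0], 0], [[0, -0.0025, 0], 0], [[0, -0.003, 0], 0], [[0, -0.003, 0], 0]])

```text
t: 8.65
tcp_pos: [0.4762, -0.1024, 0.1477]
eef_rot: [-90.0, 0.2, 0.0]
force: [5.9, -1.4, -9.9]
finger_gap: 0.232
```

Request:
apply_moves(deltas=[[[0, 0.0005, 0], 0], [[0, 0.0005, 0], 0], [[0, 0.0005, 0], 0]])

```text
t: 8.95
tcp_pos: [0.4762, -0.1024, 0.1463]
eef_rot: [-90.0, 0.2, 0.0]
force: [6.4, -0.2, -9.7]
finger_gap: 0.231
```

Request:
apply_moves(deltas=[[[0, -0.0005, 0], 0], [[0, 0.0, 0], 0], [[0, 0.0, 0], 0]])

```text
t: 9.25
tcp_pos: [0.4762, -0.1024, 0.1456]
eef_rot: [-90.0, 0.2, 0.0]
force: [5.7, 0.9, -9.9]
finger_gap: 0.231
```

Request:
apply_moves(deltas=[[[0, -0.0005, 0], 0], [[0, 0.0, 0], 0], [[0, 0.0, 0], 0]])

```text
t: 9.55
tcp_pos: [0.4762, -0.1024, 0.1455]
eef_rot: [-90.0, 0.2, 0.0]
force: [3.9, 0.7, -6.7]
finger_gap: 0.237
```

Request:
apply_moves(deltas=[[[0, 0.0003, 0], 0], [[0, 0.0006, 0], 0], [[0, 0.0006, 0], 0]])

```text
t: 9.85
tcp_pos: [0.4762, -0.1024, 0.1453]
eef_rot: [-90.0, 0.2, 0.0]
force: [0.0, 1.1, 1.4]
finger_gap: 0.238
```

Request:
apply_moves(deltas=[[[0, 0.0003, 0], 0], [[0, 0.0003, 0], 0], [[0, 0.0003, 0], 0]])

```text
t: 10.15
tcp_pos: [0.4762, -0.1024, 0.1453]
eef_rot: [-90.0, 0.2, 0.0]
force: [-0.9, 1.9, 2.1]
finger_gap: 0.231
```

Request:
apply_moves(deltas=[[[0, 0, 0], 0], [[0, 0, 0], 0], [[0, 0, 0], 0], [[0, 0, 0], 0], [[0, -0.01, 0], 0], [[0, -0.03, 0], 0], [[0, -0.055, 0], 0], [[0, -0.08, 0], 0], [[0, -0.105, 0], 0], [[0, -0.12, 0], 0], [[0, -0.125, 0], 0], [[0, -0.125, 0], 0]], fingers=0.0)

```text
t: 11.35
tcp_pos: [0.477, -0.1027, 0.2707]
eef_rot: [-90.0, 0.2, 0.0]
force: [0.8, -0.3, -0.3]
finger_gap: 0.499
```

```bash
python3 - <<'E'
from h import *
d=snap('wrist','w4');s=snap('scene','s4');t=snap('top','t4')
cv2.imwrite('pics/w4b.png',cv2.convertScaleAbs(cv2.resize(d['img'],(800,500),interpolation=cv2.INTER_CUBIC),alpha=1.0))
a=s['img'][130:260,220:375];cv2.imwrite('pics/s4c.png',cv2.convertScaleAbs(cv2.resize(a,None,fx=4.6,fy=4.6,interpolation=cv2.INTER_CUBIC),alpha=1.7))
s=ctrl.get_state();print(s['t'],s['tcp_pos'],s['eef_rot'],s['force'])
E
```

```text
11.5 [ 0.47609805 -0.1023405   0.26876107] [-8.99182420e+01  3.61995873e-01  7.78531997e-03] [ 0.18106506 -0.25894774  0.74313154]
```

View pics/w4b.png

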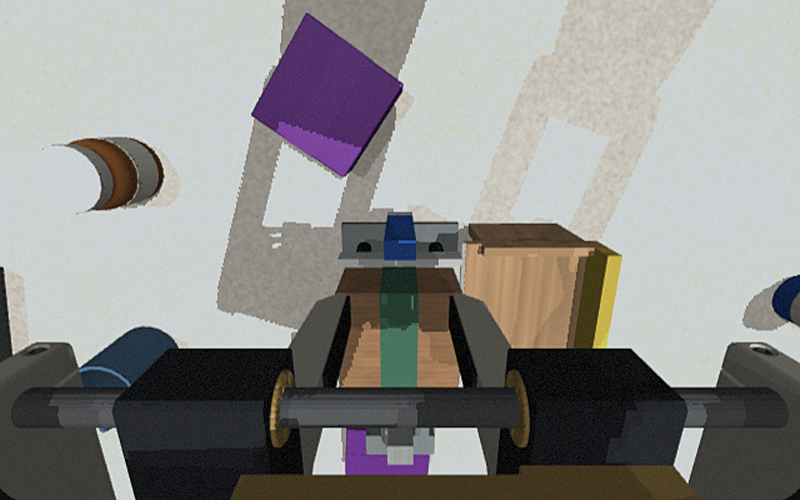

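View pics/s4c.png

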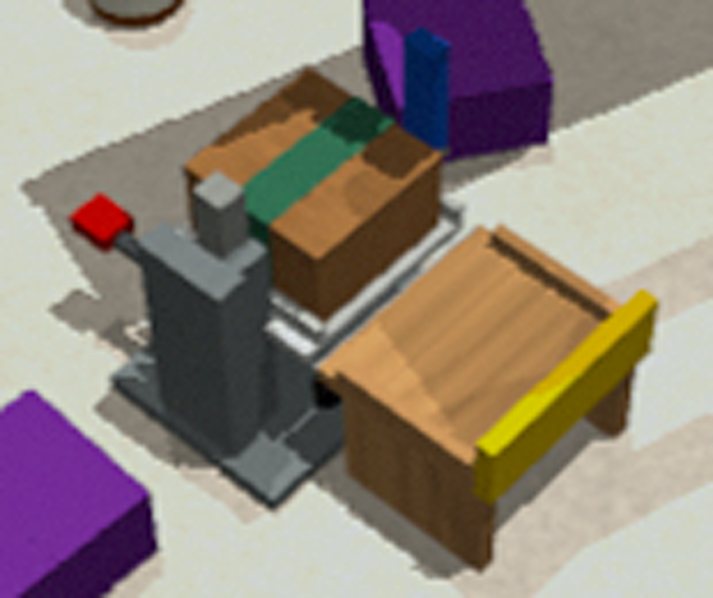

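```bash
python3 - <<'E'
from h import *
s=load('s4'); pj=lambda X:((proj(s,X)+[.45,-.07]-[220,130]+.4)*4.6).round(0)
L=lambda x,y,z:np.array([.5658+x,-.1020+y,z])
for z in (.172,.176): print(pj([.4760,-.1024,z]))
d=load('w4')
# shelf corner vs platform corner in wrist
for z in (.089,.095): print(z,(proj(d,L(-.054,.055,z))*1.25).round(0),(proj(d,L(-.06,.06,z))*1.25).round(0),(proj(d,L(-.054,.055,.107))*1.25).round(0))
a=d['img'][170:290,320:520];cv2.imwrite('pics/w4c.png',cv2.resize(a,None,fx=4,fy=4,interpolation=cv2.INTER_CUBIC))
E
```

```text
[425.  49.]
[425.  44.]
0.089 [459. 258.] [465. 252.] [462. 265.]
0.095 [460. 260.] [466. 254.] [462. 265.]
```

View pics/w4c.png

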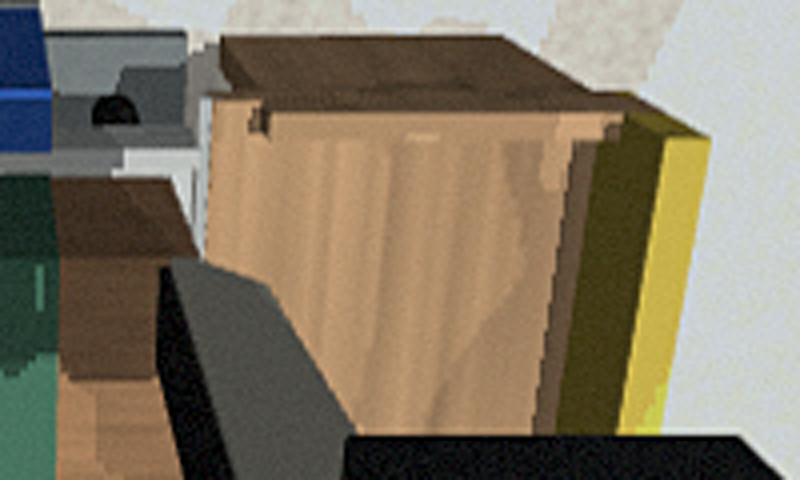

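Request:
apply_moves(deltas=[[[0.01, 0, -0.009], 0], [[0.03, 0, -0.028], 0], [[0.06, 0, -0.055], 0], [[0.082, 0, -0.075], 0], [[0.091, 0, -0.083], 0], [[0.091, 0.01, -0.083], 0], [[0.091, 0.035, -0.083], 0], [[0.091, 0.065, -0.083], 0], [[0.091, 0.095, -0.083], 0], [[0.091, 0.12, -0.083], 0], [[0.091, 0.14, -0.083], 0], [[0.091, 0.15, -0.083], 0], [[0.091, 0.153, -0.083], 0], [[0.091, 0.153, -0.083], 0]], fingers=-1, force=30)

```text
t: 12.9
tcp_pos: [0.5658, -0.1848, 0.1149]
eef_rot: [-89.9, 0.4, 0.0]
force: [-0.1, 0.1, -0.4]
finger_gap: 0.004
```

```bash
python3 - <<'E'
from h import *
d=snap('wrist','w5')
cv2.imwrite('pics/w5b.png',cv2.resize(d['img'],(800,500),interpolation=cv2.INTER_CUBIC))
s=ctrl.get_state();print(s['t'],s['tcp_pos'],s['eef_rot'],s['force'])
s=snap('scene','s5');a=s['img'][110:260,200:375];cv2.imwrite('pics/s5c.png',cv2.convertScaleAbs(cv2.resize(a,None,fx=4,fy=4,interpolation=cv2.INTER_CUBIC),alpha=1.7))
E
```

```text
12.95 [ 0.56642202 -0.18506391  0.11582638] [-8.99365823e+01  3.10926587e-01  1.61362759e-02] [-0.01486963  0.16293109  0.37167251]
```

View pics/w5b.png

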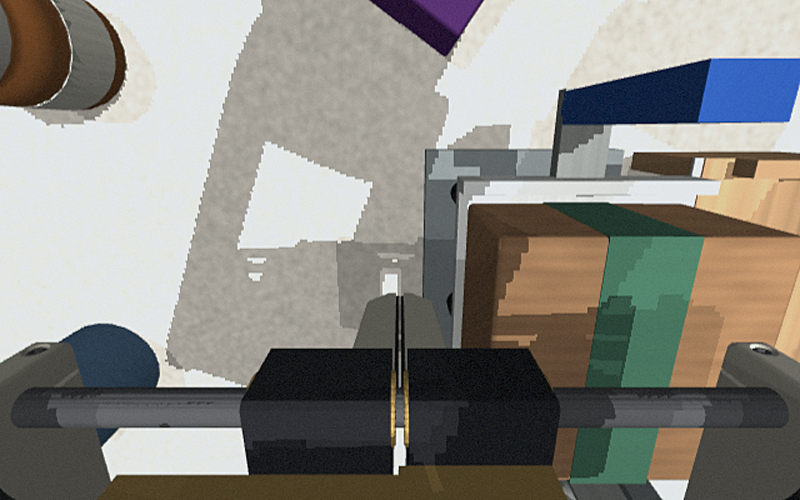

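View pics/s5c.png

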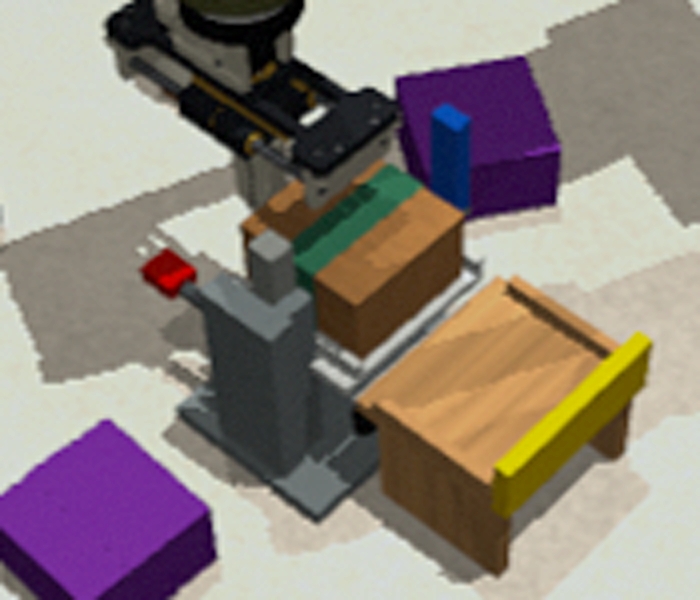

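Request:
apply_moves(deltas=[[[0, 0, 0.003], 0], [[0, 0, 0.006], 0], [[0, 0, 0.009], 0], [[0, 0, 0.011], 0], [[0, 0, 0.013], 0], [[0, 0, 0.015], 0], [[0, 0, 0.017], 0], [[0, 0, 0.019], 0], [[0, 0, 0.022], 0], [[0, 0, 0.025], 0]])

```text
t: 14.0
tcp_pos: [0.5667, -0.1602, 0.1163]
eef_rot: [-90.0, 0.3, 0.0]
force: [0.7, -2.4, 0.4]
finger_gap: 0.006
```

Pushing with 2.4 N. Continue.

Request:
apply_moves(deltas=[[[0, 0, 0.003], 0], [[0, 0, 0.006], 0], [[0, 0, 0.009], 0], [[0, 0, 0.012], 0], [[0, 0, 0.015], 0], [[0, 0, 0.018], 0], [[0, 0, 0.021], 0], [[0, 0, 0.024], 0], [[0, 0, 0.027], 0], [[0, 0, 0.03], 0], [[0, 0, 0.033], 0], [[0, 0, 0.036], 0], [[0, 0, 0.039], 0], [[0, 0, 0.042], 0], [[0, 0, 0.045], 0]])

```text
t: 15.5
tcp_pos: [0.5667, -0.1148, 0.1162]
eef_rot: [-90.0, 0.3, 0.0]
force: [0.3, -1.9, 2.2]
finger_gap: 0.006
```

```bash
python3 - <<'E'
from h import *
s=snap('scene','s6');a=s['img'][110:260,200:375];cv2.imwrite('pics/s6c.png',cv2.convertScaleAbs(cv2.resize(a,None,fx=4,fy=4,interpolation=cv2.INTER_CUBIC),alpha=1.7))
s=ctrl.get_state();print(s['t'],s['tcp_pos'],s['force'])
E
```

```text
15.55 [ 0.56661363 -0.11437035  0.11612536] [ 0.33268515 -0.80769271  0.51508918]
```

View pics/s6c.png

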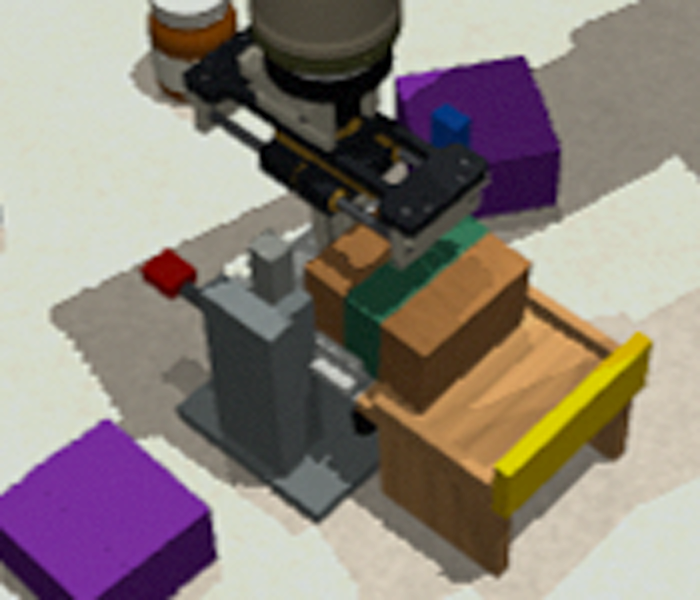

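Request:
apply_moves(deltas=[[[0, 0, 0.003], 0], [[0, 0, 0.006], 0], [[0, 0, 0.009], 0], [[0, 0, 0.012], 0], [[0, 0, 0.015], 0], [[0, 0, 0.018], 0], [[0, 0, 0.021], 0], [[0, 0, 0.024], 0], [[0, 0, 0.027], 0], [[0, 0, 0.03], 0], [[0, 0, 0.033], 0], [[0, 0, 0.036], 0], [[0, 0, 0.039], 0], [[0, 0, 0.042], 0], [[0, 0, 0.045], 0], [[0, 0, 0.048], 0], [[0, 0, 0.051], 0], [[0, 0, 0.054], 0], [[0, 0, 0.056], 0]])

```text
t: 17.45
tcp_pos: [0.5666, -0.0581, 0.1162]
eef_rot: [-89.9, 0.3, 0.0]
force: [0.5, -2.3, -0.5]
finger_gap: 0.006
```

```bash
python3 - <<'E'
from h import *
s=snap('scene','s7');a=s['img'][110:260,200:375];cv2.imwrite('pics/s7c.png',cv2.convertScaleAbs(cv2.resize(a,None,fx=4,fy=4,interpolation=cv2.INTER_CUBIC),alpha=1.7))
s=ctrl.get_state();print(s['t'],s['tcp_pos'],s['force'])
E
```

```text
17.5 [ 0.56662313 -0.05780404  0.11622629] [ 0.34547879 -0.72931003  0.18757625]
```

View pics/s7c.png

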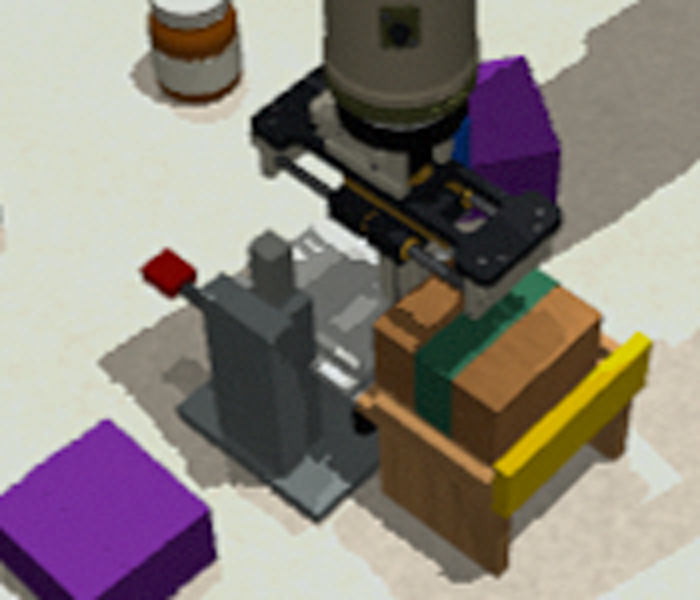

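Request:
apply_moves(deltas=[[[0, 0, 0.0015], 0], [[0, 0, 0.003], 0], [[0, 0, 0.0045], 0], [[0, 0, 0.006], 0], [[0, 0, 0.007], 0], [[0, 0, 0.008], 0]])

```text
t: 18.1
tcp_pos: [0.5666, -0.0498, 0.1162]
eef_rot: [-89.9, 0.3, 0.0]
force: [-0.2, -2.6, -0.4]
finger_gap: 0.006
```

Request:
apply_moves(deltas=[[[0, 0, 0.001], 0], [[0, 0, 0.0015], 0], [[0, 0, 0.002], 0], [[0, 0, 0.0025], 0], [[0, 0, 0.003], 0]])

```text
t: 18.6
tcp_pos: [0.5666, -0.0467, 0.1162]
eef_rot: [-89.9, 0.3, 0.0]
force: [0.8, -1.5, -1.1]
finger_gap: 0.004
```

Request:
apply_moves(deltas=[[[0, 0, 0.0005], 0], [[0, 0, 0.001], 0], [[0, 0, 0.0015], 0], [[0, 0, 0.0015], 0]])

```text
t: 19.0
tcp_pos: [0.5666, -0.0456, 0.1162]
eef_rot: [-90.0, 0.3, 0.0]
force: [-1.1, -4.5, -0.9]
finger_gap: 0.004
```

Request:
apply_moves(deltas=[[[0, 0, 0.0005], 0], [[0, 0, 0.001], 0], [[0, 0, 0.001], 0]])

```text
t: 19.3
tcp_pos: [0.5666, -0.0456, 0.1164]
eef_rot: [-90.0, 0.3, -0.0]
force: [-0.0, -7.4, -0.9]
finger_gap: 0.005
```

Request:
apply_moves(deltas=[[[0, 0, 0.001], 0], [[0, 0, 0.001], 0], [[0, 0, 0.001], 0]])

```text
t: 19.6
tcp_pos: [0.5666, -0.0456, 0.1165]
eef_rot: [-90.1, 0.3, -0.0]
force: [-0.5, -9.1, -0.4]
finger_gap: 0.005
```

```bash
python3 - <<'E'
from h import *
s=snap('scene','s8');a=s['img'][110:260,200:375];cv2.imwrite('pics/s8c.png',cv2.convertScaleAbs(cv2.resize(a,None,fx=4,fy=4,interpolation=cv2.INTER_CUBIC),alpha=1.7))
d=snap('wrist','w8')
cv2.imwrite('pics/w8b.png',cv2.resize(d['img'],(800,500),interpolation=cv2.INTER_CUBIC))
E
```

```text
(no output)
```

View pics/s8c.png

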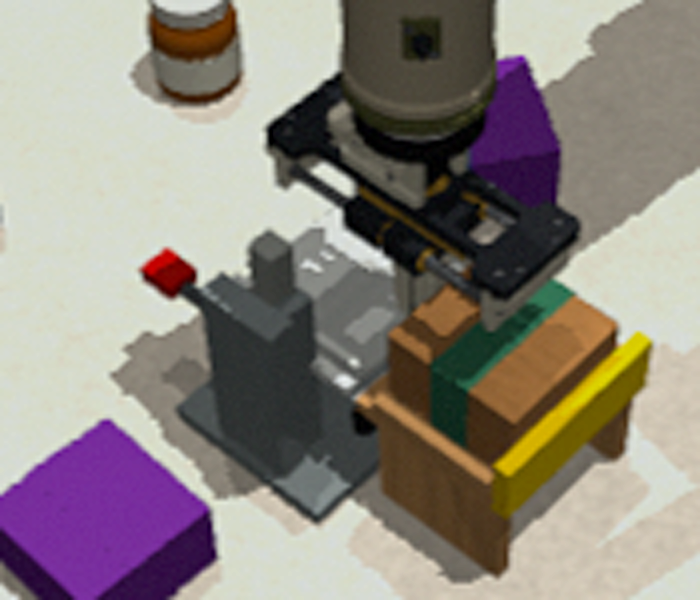

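View pics/w8b.png

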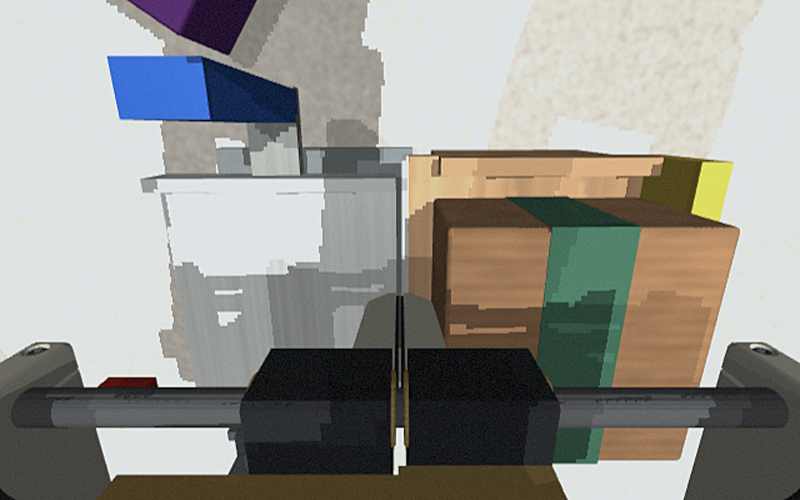

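Request:
apply_moves(deltas=[[[0, 0, -0.003], 0], [[0, 0, -0.01], 0], [[0, 0, -0.018], 0], [[0, 0, -0.022], 0], [[0, -0.01, -0.022], 0], [[0, -0.035, -0.022], 0], [[0, -0.07, -0.022], 0], [[0, -0.105, -0.022], 0], [[0, -0.13, -0.022], 0], [[0, -0.15, -0.022], 0], [[0, -0.15, -0.022], 0]])

```text
t: 20.8
tcp_pos: [0.5691, -0.0675, 0.2714]
eef_rot: [-90.2, -0.1, -0.0]
force: [-0.3, -0.2, 0.5]
finger_gap: 0.009
```

Request:
apply_moves(deltas=[[[0.003, 0, -0.006], 0.06], [[0.008, 0, -0.015], 0.15], [[0.013, 0, -0.026], 0.26], [[0.019, 0, -0.037], 0.38], [[0.025, 0, -0.049], 0.5], [[0.031, 0, -0.061], 0.62], [[0.037, 0, -0.073], 0.74], [[0.043, 0, -0.085], 0.86], [[0.049, 0, -0.096], 0.98], [[0.055, 0, -0.107], 1.1], [[0.06, 0, -0.118], 1.22], [[0.064, 0, -0.128], 1.34], [[0.067, 0, -0.133], 1.44], [[0.069, 0, -0.137], 1.52], [[0.069, 0, -0.137], 1.56], [[0.069, 0, -0.137], 1.571], [[0.069, 0, -0.137], 1.571], [[0.069, 0, -0.137], 1.571]])

```text
t: 22.6
tcp_pos: [0.6379, -0.2042, 0.2714]
eef_rot: [-89.9, -0.2, -90.0]
force: [0.1, -0.1, 0.5]
finger_gap: 0.007
```

```bash
python3 - <<'E'
from h import *
d=snap('wrist','w9');s=snap('scene','s9');t=snap('top','t9')
cv2.imwrite('pics/w9b.png',cv2.resize(d['img'],(800,500),interpolation=cv2.INTER_CUBIC))
a=s['img'][110:260,200:375];cv2.imwrite('pics/s9c.png',cv2.convertScaleAbs(cv2.resize(a,None,fx=4,fy=4,interpolation=cv2.INTER_CUBIC),alpha=1.7))
s=ctrl.get_state();print(s['t'],s['tcp_pos'],s['eef_rot'],s['q'],s['force'])
E
```

```text
22.75 [ 0.63807468 -0.20432851  0.27193105] [-89.87757874  -0.19434487 -89.99727382] [-22.06503094  17.47272322  69.1389428   -0.13432228  93.20185613
 -22.07568541] [0.44291226 0.63286974 0.11443436]
```

View pics/w9b.png

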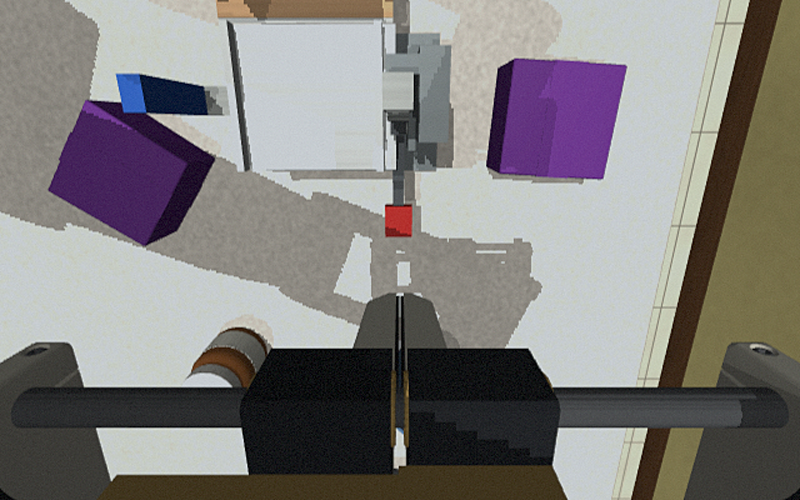

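View pics/s9c.png

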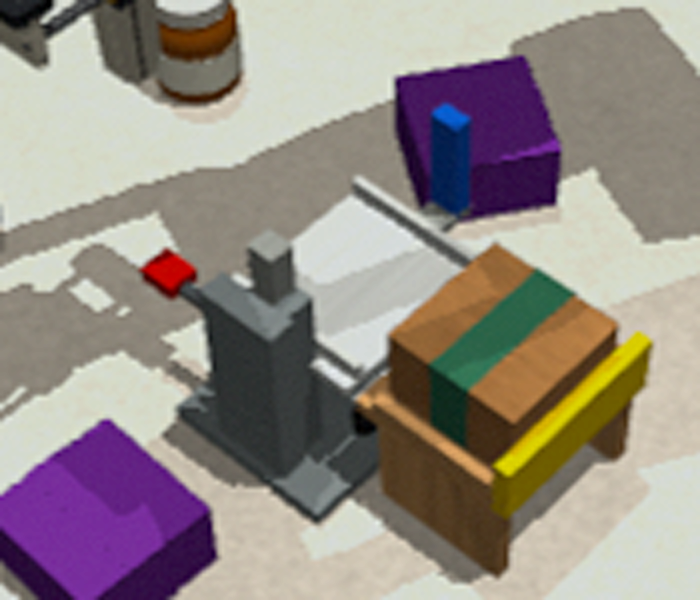

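```bash
python3 - <<'E'
from h import *
d=load('w9')
for u,v in [(386,205),(411,205),(412,236),(387,237),(398.5,221)]: print(atz(d,u/1.25,v/1.25,.09).round(4))
a=d['img'][140:210,270:370];cv2.imwrite('pics/w9c.png',cv2.resize(a,None,fx=7,fy=7,interpolation=cv2.INTER_CUBIC))
t=load('t9');a=t['img'][140:240,280:480];cv2.imwrite('pics/t9c.png',cv2.convertScaleAbs(cv2.resize(a,None,fx=4,fy=4,interpolation=cv2.INTER_CUBIC),alpha=1.6))
E
```

```text
[ 0.627  -0.1891  0.09  ]
[ 0.6492 -0.1891  0.09  ]
[ 0.6504 -0.2178  0.09  ]
[ 0.6276 -0.2187  0.09  ]
[ 0.6381 -0.2037  0.09  ]
```

View pics/w9c.png

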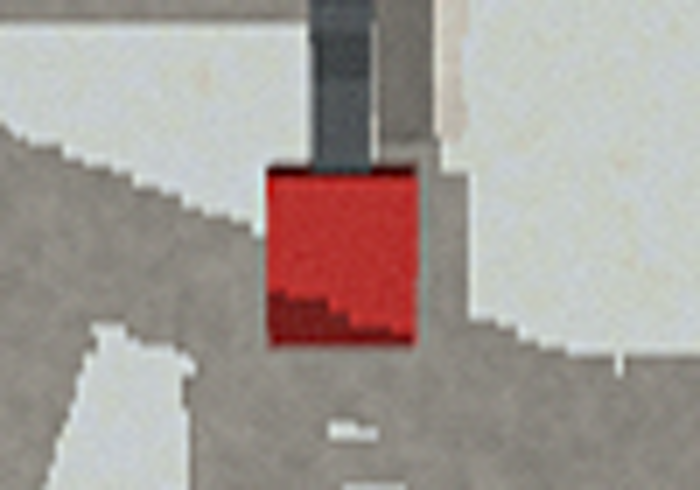

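View pics/t9c.png

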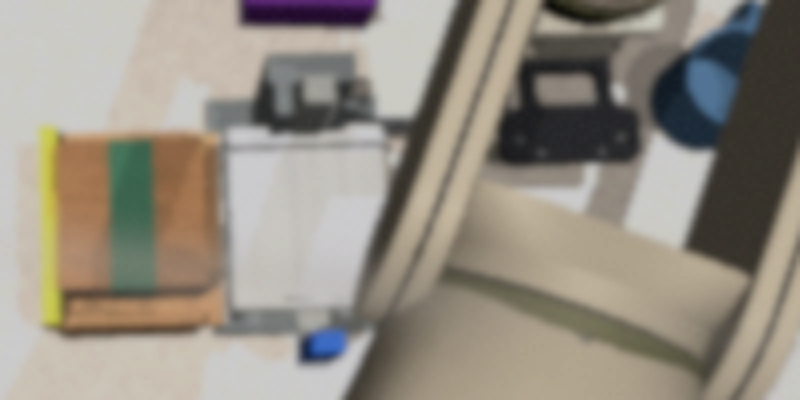

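Request:
apply_moves(deltas=[[[0, 0.01, 0], 0], [[0, 0.03, 0], 0], [[0, 0.06, 0], 0], [[0, 0.09, 0], 0], [[0, 0.115, 0], 0], [[0, 0.135, 0], 0], [[0, 0.15, 0], 0], [[0, 0.16, 0], 0], [[0, 0.165, 0], 0], [[0, 0.165, 0], 0]])

```text
t: 23.75
tcp_pos: [0.6383, -0.2048, 0.1066]
eef_rot: [-89.9, -0.2, -90.0]
force: [-0.7, 0.3, 0.2]
finger_gap: 0.003
```

Request:
apply_moves(deltas=[[[0, 0.002, 0], 0], [[0, 0.004, 0], 0], [[0, 0.006, 0], 0], [[0, 0.008, 0], 0], [[0, 0.01, 0], 0], [[0, 0.012, 0], 0], [[0, 0.012, 0], 0]])

```text
t: 24.45
tcp_pos: [0.6386, -0.2053, 0.0948]
eef_rot: [-89.9, -0.2, -90.0]
force: [-0.4, -1.0, 2.9]
finger_gap: 0.005
```

Request:
apply_moves(deltas=[[[0, 0.002, 0], 0], [[0, 0.004, 0], 0], [[0, 0.006, 0], 0], [[0, 0.008, 0], 0], [[0, 0.01, 0], 0], [[0, 0.012, 0], 0], [[0, 0.014, 0], 0], [[0, 0.0155, 0], 0], [[0, 0.017, 0], 0], [[0, 0.017, 0], 0], [[0, 0.017, 0], 0], [[0, 0.017, 0], 0], [[0, 0.017, 0], 0], [[0, 0.017, 0], 0], [[0, 0.017, 0], 0], [[0, 0.017, 0], 0], [[0, 0.017, 0], 0], [[0, 0.017, 0], 0], [[0, 0.017, 0], 0], [[0, 0.017, 0], 0]])

```text
t: 26.45
tcp_pos: [0.6386, -0.2053, 0.0778]
eef_rot: [-89.9, -0.2, -90.0]
force: [0.1, 1.8, 2.9]
finger_gap: 0.003
```

```bash
python3 - <<'E'
from h import *
d=snap('wrist','w10');s=snap('scene','s10')
cv2.imwrite('pics/w10b.png',cv2.resize(d['img'],(800,500),interpolation=cv2.INTER_CUBIC))
a=s['img'][110:260,200:375];cv2.imwrite('pics/s10c.png',cv2.convertScaleAbs(cv2.resize(a,None,fx=4,fy=4,interpolation=cv2.INTER_CUBIC),alpha=1.7))
E
```

```text
(no output)
```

View pics/w10b.png

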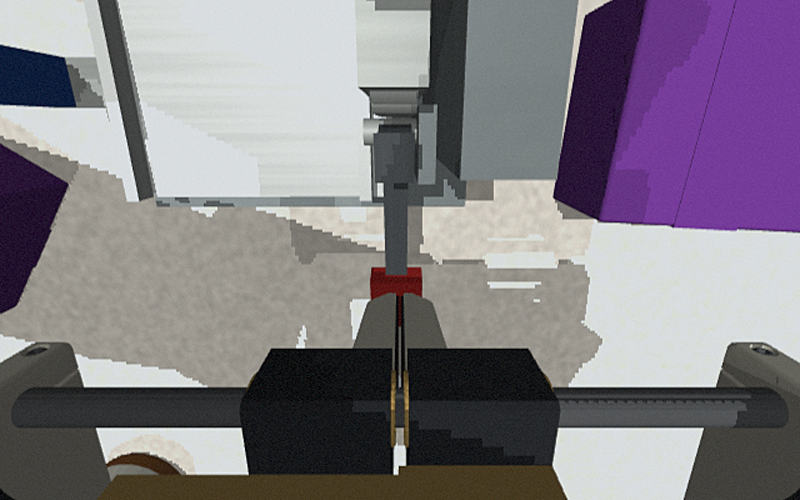

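View pics/s10c.png

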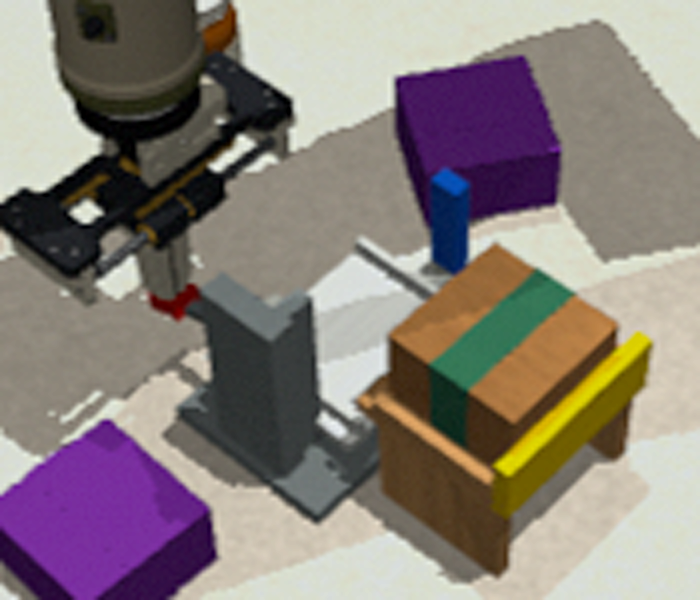

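Request:
apply_moves(deltas=[[[0, 0.001, 0], 0], [[0, 0.001, 0], 0], [[0, 0.001, 0], 0], [[0, 0.001, 0], 0], [[0, 0.001, 0], 0], [[0, 0.001, 0], 0], [[0, 0.001, 0], 0], [[0, 0.001, 0], 0], [[0, 0.001, 0], 0], [[0, 0.001, 0], 0]])

```text
t: 27.55
tcp_pos: [0.6386, -0.2054, 0.0768]
eef_rot: [-89.9, -0.2, -90.0]
force: [0.4, 1.1, 3.4]
finger_gap: 0.006
```

```bash
python3 - <<'E'
from h import *
s=snap('scene','s11');r=load('scene0');q=load('s10')
def hc(d):
    im=d['img'].astype(int)[140:185,295:330]; m=(im[...,0]>1.5*im[...,1])&(im[...,0]>1.8*im[...,2])&(im[...,0]>60)
    y,x=np.nonzero(m); return x.min()+295,x.max()+295,y.min()+140,y.max()+140,m.sum()
for d in (r,q,s): print(hc(d))
a=np.hstack([cv2.resize(d['img'][135:215,245:345],None,fx=4,fy=4,interpolation=cv2.INTER_CUBIC) for d in (r,s)])
cv2.imwrite('pics/cmp.png',cv2.convertScaleAbs(a,alpha=1.7))
st=ctrl.get_state();print(st['t'],st['force'])
E
```

```text
(np.int64(308), np.int64(316), np.int64(152), np.int64(158), np.int64(41))
(np.int64(308), np.int64(316), np.int64(152), np.int64(174), np.int64(46))
(np.int64(308), np.int64(316), np.int64(152), np.int64(174), np.int64(47))
27.6 [-0.26531501  1.24600767  2.51130643]
```

View pics/cmp.png

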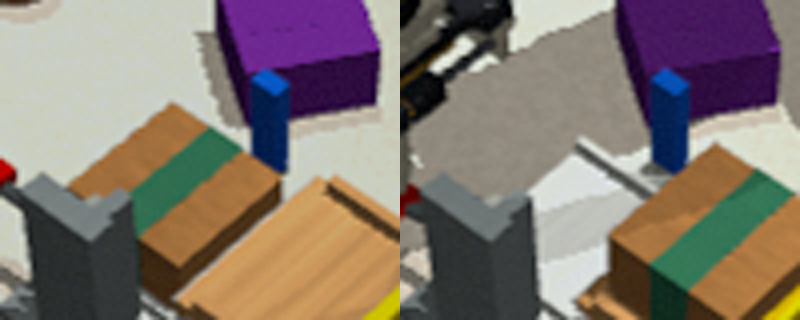

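Handle back at the identical pixel (308–316, 152): platform on its base. Release the lever slowly and retreat.

Request:
apply_moves(deltas=[[[0, -0.003, 0], 0], [[0, -0.006, 0], 0], [[0, -0.009, 0], 0], [[0, -0.012, 0], 0], [[0, -0.015, 0], 0], [[0, -0.018, 0], 0], [[0, -0.021, 0], 0], [[0, -0.024, 0], 0], [[0, -0.03, 0], 0], [[0, -0.045, 0], 0], [[0, -0.07, 0], 0], [[0, -0.1, 0], 0], [[0, -0.13, 0], 0], [[0, -0.155, 0], 0], [[0, -0.17, 0], 0], [[0, -0.17, 0], 0]])

```text
t: 29.2
tcp_pos: [0.6395, -0.2052, 0.2507]
eef_rot: [-89.6, -0.3, -90.0]
force: [0.2, -0.7, -0.0]
finger_gap: -0.0
```

```bash
python3 - <<'E'
from h import *
d=snap('wrist','w12');s=snap('scene','s12')
cv2.imwrite('pics/w12b.png',cv2.resize(d['img'],(800,500),interpolation=cv2.INTER_CUBIC))
cv2.imwrite('pics/s12c.png',cv2.convertScaleAbs(cv2.resize(s['img'][60:340,100:480],None,fx=2.1,fy=2.1,interpolation=cv2.INTER_CUBIC),alpha=1.6))
s=ctrl.get_state();print(s['t'],s['tcp_pos'],s['force'])
E
```

```text
29.3 [ 0.63806026 -0.20462188  0.24623004] [ 0.34641705 -0.43248606 -1.456194  ]
```

View pics/w12b.png

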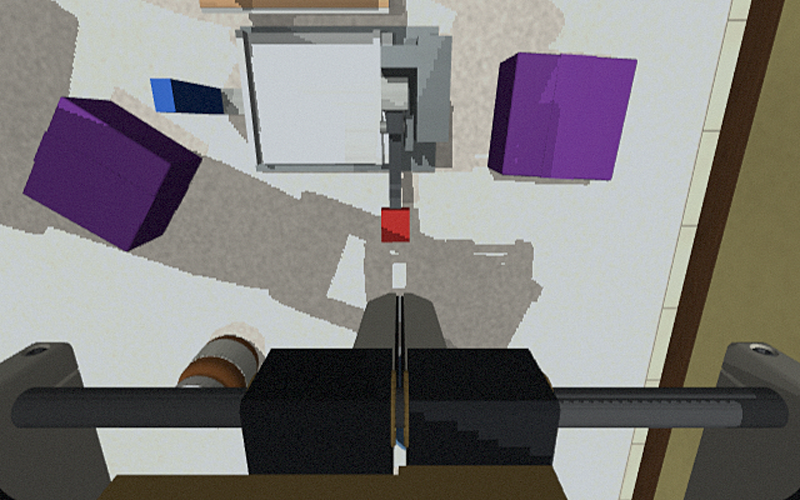

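View pics/s12c.png

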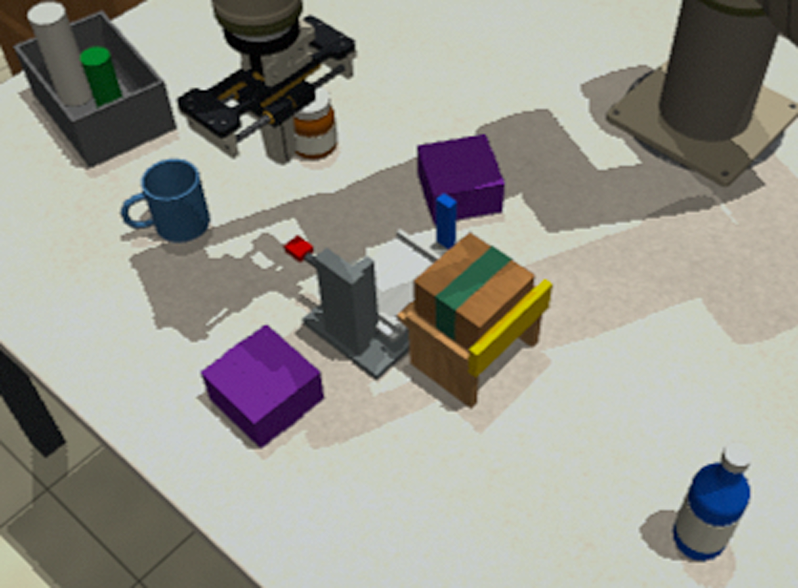

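```bash
python3 - <<'E'
from h import *
a=load('s9')['img'];b=load('s12')['img']
g=lambda i:cv2.cvtColor(i,cv2.COLOR_BGR2HSV)
def c(i):
    h=g(i)[150:240,280:370]; m=(h[...,0]>65)&(h[...,0]<90)&(h[...,1]>90); y,x=np.nonzero(m); return x.mean(),y.mean(),m.sum()
print(c(a),c(b)); print(ctrl.sign_off())
E
```

```text
(np.float64(41.58592132505176), np.float64(46.65631469979296), np.int64(483)) (np.float64(41.63505154639175), np.float64(46.62268041237113), np.int64(485))
the job is handed in; nothing more can be done
None
```

The job is done and handed in at about 29 s of the 72 s allowed; no verdict was reported.

- **Lift:** I pulled the platform up five notches and lowered it slowly onto the pawl until the handle force dropped to about zero. It rests at about 0.060 m, so its face is about 95 mm above the counter.
- **Shelf height:** My measurements put the shelf at 85 to 91 mm, so the platform is an estimated 4 to 10 mm above it, less than one notch. They disagreed by a few millimetres, but that notch is the right one for any shelf from 85 to 95 mm.
- **Box:** It slid across at about 2 N and stopped against the yellow board, where I pressed it with 7 to 9 N, a little above the roughly 5 N extra you asked for. It looks flush with the board in the pictures, and its green band did not move between then and the end.
- **Lowering:** I held the red lever down about 20 mm, with readings of about 3 N, until the blue handle was back at its starting pixels. Then I let the lever up slowly.
- **Last checks:** The platform is on its base, the lever has sprung back up and the gripper is clear, touching nothing. The mug, jar and soap bottle look untouched in the last picture; I did not measure their positions.

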